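# Snap the lunch box shut against the tray

### The job

The lunch box lid is down but its two push clips, on the front and on one end, still stick out. Close both clips fully home by shoving the box along the cloth so that each clip in turn is pressed against the upright wall of the loaded steel tray, turning the box between the two pushes; do not press the clips with the gripper, and do not push the tray out of its place or disturb the salt shaker, pepper mill or egg cup. Leave the box standing flat on the tablecloth, anywhere, at rest.

Things in the scene. Friction and masses are not known exactly. Their poses are not given: they have to be found in the camera images.
- lunch_box: Brown plastic lunch box, lid shut, 110 (x) x 150 (y) x 66 mm high, about 0.6 kg, too wide to grasp; slides on the cloth at 3 to 5 N. Origin: centre of its underside, z up. Its front (+x, a 150 mm long face) carries the front clip, its -y end (110 mm long) the side clip; the -x face has the lid hinge (4 mm barrels), the +y end is plain.
- lid_well (a point): Centre of the mouth of the open finger well in the middle of the lid, at the top of the box (66 mm up). The well is 36 mm (box x) by 104 mm (box y) and 30 mm deep, with upright walls: fingertips standing in it can push, drag and turn the box without gripping it; pressing a clip in this way takes 10 to 22 N in all, more at its stop. Axes as the box's.
- front_clip: Brown push clip in mid front face, 50 mm wide, 20 mm high, middle 36 mm above the underside. Origin: centre of its outer face; axes as the box's. Fully out it is 71 mm from the box's origin along +x (16 mm proud of the face), fully home 59 mm (4 mm proud, hard stop). Slides straight in against about 6 N of rubbing and stays where left; may start up to 4 mm in.
- side_clip: The same clip in the middle of the box's -y end face, middle 36 mm above the underside. Origin: centre of its outer face; axes as the box's. Fully out it is 91 mm from the box's origin along -y (16 mm proud), fully home 79 mm (4 mm proud, hard stop). About 6 N, stays where left; may start up to 4 mm in.
- tray: Steel tray standing loose beyond the box, 260 (x) x 400 (y) mm, upright walls 48 mm high, 5 mm thick, holding white plates and a lidded pot (111 mm high), 60 mm or more behind that face; 6 kg in all: resists some 25 N of push, then slides. Origin: on the cloth below the middle of the near wall's outer face, which is flat, runs 200 mm to each side along y and looks along -x.
- salt_shaker: Glass salt shaker with a steel cap, 52 mm wide, 90 mm high; bystander. Origin: centre of its underside.
- pepper_mill: Dark wooden pepper mill with a turning knob on top, 58 mm wide, 178 mm high; bystander. Origin: centre of its underside.
- egg_cup: White ceramic egg cup, 54 mm wide, 65 mm high; bystander. Origin: centre of its underside.
Not all that is in view belongs to the job. Of the things that look like the lunch_box, the smallest one is meant.

How it is judged:
At the end, for the whole second after the job is handed in: Both clips are fully home (within 1.8 mm of their stops) and the lunch box stands flat on the tablecloth (tilt under 3 degrees, underside within 5 mm of the cloth) and at rest (x of front_clip in the frame of lunch_box below 0.0608 m and y of side_clip in the frame of lunch_box above -0.0808 m and angle between lunch_box's own z axis and vertical below 0.05 rad and height (world z) of lunch_box between -0.005 and 0.005 m and linear speed of lunch_box below 0.01 m/s and angular speed of lunch_box below 0.1 rad/s); the robot touches nothing.
It fails at once if the gripper or arm presses on a clip (over 1.5 N) (contact force between any of the fingers, the arm and front_clip above 1.5 N or contact force between any of the fingers, the arm and side_clip above 1.5 N).
It fails at once if the tray is pushed more than 20 mm out of its place (distance of tray from where it was at the start of the episode above 0.02 m).
It fails at once if a bystander is moved more than 20 mm or tipped (distance of any of salt_shaker, pepper_mill, egg_cup from where it was at the start of the episode above 0.02 m or angle between any of salt_shaker, pepper_mill, egg_cup's own z axis and vertical above 0.35 rad).
It also fails if it takes over 69 s, if anything falls off the work surface, if the arm or the gripper's body presses on something with over 40 N, if the wrist force passes 120 N, or if a joint passes its speed limit or range.

### The arm

A 6-joint arm with a two-finger parallel gripper is mounted at the origin on the work surface. World frame = base frame: x ahead of the robot, y to its left, z up, the work surface at z = 0. Lengths are in m, angles in rad, forces in N, time in s.
With the tool pointing down it reaches from about 0.4 to 0.825 m from the base axis. Payload 7 kg.
Tool frame: the origin (TCP) lies midway between the tips of the shut fingers; the grasp point (between the pads) lies 19 mm behind it (r.grip_depth is the distance from the TCP to the grasp point, in m); z points along the fingers, y is the line along which they close (so a half turn about z gives the same grasp; the last joint's range is limited). The gripper opens to 85 mm and grips with 20 to 120 N. Pads are 22 mm wide; open, the fingers measure 114 mm over their backs; the gripper's body (76 mm by 85 mm) begins 54 mm behind the grasp point. The pads swing forward as they close: fully open they stand 13 mm farther back than shut.
Start: joints at [1.543, 0.359, 0.012, 0, -1.224, -0.288], TCP at [0.21, 0.642, 0.231] pointing down, gripper open.
Joint ranges: [-3.07, 3.07], [-1.43, 2.12], [-1.02, 1.25], [-3.03, 1.67], [-3.05, -0], [-3.03, 3.03]. Speed limits (rad/s): [2.39, 2.39, 3.01, 3.14, 3.14, 3.14].

### API

Orientations are given as a unit quaternion [w, x, y, z].
In Python, from cell import r gives the robot as it stands.
- The arm moves only by the tool servo_tool, never from a script. Its argument "rows" is one flat list of numbers, 7 for each row, row after row: the shift along the tool's x, y, z as a fraction of full scale, then the turn, a rotation vector about the tool's x, y, z as a fraction of full scale, then the closure, from -1 (fully open) to 1 (shut). A call has exactly 5 rows; each row shifts and turns the commanded pose from where the row before left it, along the tool's axes as they then stand; what a row does not reach is not made up. Full scale, the value 1, is 0.04 m for a shift and 0.5 rad for a turn. A row lasts 1/12 s, in which the tool goes at most 41.7 mm and 7.16 degrees, less where a joint would pass 70% of its speed; a pose out of reach is approached as far as the arm can. A call with a number of a shift or a turn outside -1 to 1 is refused whole. A call with a gripper value outside its range is refused whole. The fingers move at their own pace and stop on an object; the grip force is fixed at half the most. Time passes only in rows, so rows that do not move let the fingers close, or fill a call up. It gives the time, the measured TCP pose, the force, the opening and the grip force at its end, in the units of the state.
- r.get_state(): the state, without advancing time (a new reading comes with each control period).
- r.snapshot(name): name is "side" or "top" or "wrist"; returns the picture (400x640x3 uint8, red, green, blue); there is no depth.
- r.get_calibration(name): a dict with "fx", "fy", "cx", "cy" (pixels), "view" (4x4, takes a point from world to camera coordinates); the wrist camera has in their place "mount" (4x4, takes a point from camera to tool coordinates, whose origin is the TCP and whose axes are the flange's). Camera axes: x right, y up, looking along -z (the intrinsics and any distortion apply to the point x, -y, -z); pixel columns grow to the right and rows downward; lengths in m; the calibration is good to about 2 mm. A picture is of the moment at which its call begins: read the wrist's pose just before it. get_calibration takes no time and is no camera call.
- r.hand_in(): hands the job in; it is judged then, once.
The state is a dict: "t": time; "q": joint angles; "qvel": joint speeds; "joint_efforts": joint torques, N m; "eef_pos": TCP position; "ee_rot": TCP orientation; "contact_force": force on the tool from outside, world axes, zero at the start; "moment": the same for the moment, N m; "grip_width": finger opening in m; "gripper_force": force on a finger pad.
Only numpy, scipy, OpenCV 4.12 (cv2) and the standard library are available. Lean on these libraries where they do the work, as an engineer would, in place of code of your own. Each camera call takes 0.05 s, during which the arm holds its last target. There are 200 camera calls.

## Working session

There is one attempt and no reset: what is moved stays moved. The work goes in short steps, Python scripts to look and compute and a tool call to move; the robot and the scene stay as the last step left them, time stands still between calls to the robot, and variables do not carry over. Pictures are saved under pics/ and viewed, at most 10 in all, crops included, and the job is handed in when it is done.

Besides the shell and the picture viewer there is one more tool, called after ">>>" in YAML: its name, and indented under it one key for each argument. servo_tool: Moves the arm, as the interface text tells. Shift numbers are shares of 0.04 m and turn numbers shares of 0.5 rad, none past 1 either way. Its arguments: {"type":"object","properties":{"rows":{"type":"array","items":{"type":"number"}}},"required":["rows"]}

```bash
ls; mkdir -p pics
python3 - <<'E'
from cell import r
import cv2,numpy as np
for n in("top","side"):
    cv2.imwrite(f"pics/{n}0.png",r.snapshot(n)[:,:,::-1]); c=r.get_calibration(n); print(n,{k:(np.round(v,4).tolist()) for k,v in c.items()})
s=r.get_state();print(s)
print(r.get_calibration("wrist"))
E
```

```text
pics
top {'fx': 426.7166, 'fy': 426.7166, 'cx': 312.2882, 'cy': 195.8939, 'view': [[0.0248, -0.9995, 0.0211, -0.1125], [0.9953, 0.0266, 0.0931, -0.4735], [-0.0936, 0.0187, 0.9954, -1.1781], [0.0, 0.0, 0.0, 1.0]]}
side {'fx': 471.4593, 'fy': 471.4593, 'cx': 323.3513, 'cy': 197.8702, 'view': [[0.8908, -0.4545, -0.0046, -0.4672], [0.3331, 0.6459, 0.6869, -0.15], [-0.3092, -0.6134, 0.7267, -1.1248], [0.0, 0.0, 0.0, 1.0]]}
{'t': 0.1, 'q': array([ 1.54310112e+00,  3.59327898e-01,  1.11453631e-02, -3.00528306e-04,
       -1.22411354e+00, -2.88152932e-01]), 'qvel': array([ 0.00149843, -0.00152747,  0.00301371,  0.00278193,  0.00156916,
        0.00203531]), 'joint_efforts': array([-1.75785142e-03, -5.84763551e+01,  2.94107294e+01,  6.95460007e+00,
       -3.19227249e-03,  2.20343168e-06]), 'eef_pos': array([0.20953059, 0.64119522, 0.23044842]), 'ee_rot': array([ 7.61873857e-04,  9.87547555e-01, -1.57318928e-01, -4.27097639e-05]), 'contact_force': array([-0.05593449,  0.71224691, -0.1790849 ]), 'moment': array([-0.04999857,  0.02626809,  0.00565282]), 'gripper_force': 0.0, 'grip_width': 0.08507738787868233}
{'fx': 276.3904566327449, 'fy': 276.3904566327449, 'cx': 319.46769470724075, 'cy': 200.86602180686725, 'mount': array([[-1.62264430e-05,  9.57973254e-01,  2.86857532e-01,
         7.26167059e-02],
       [ 9.99999992e-01, -2.10228905e-05,  1.26773069e-04,
        -1.00020390e-03],
       [ 1.27475784e-04,  2.86857531e-01, -9.57973246e-01,
        -1.42243141e-01],
       [ 0.00000000e+00,  0.00000000e+00,  0.00000000e+00,
         1.00000000e+00]])}
```

View pics/top0.png

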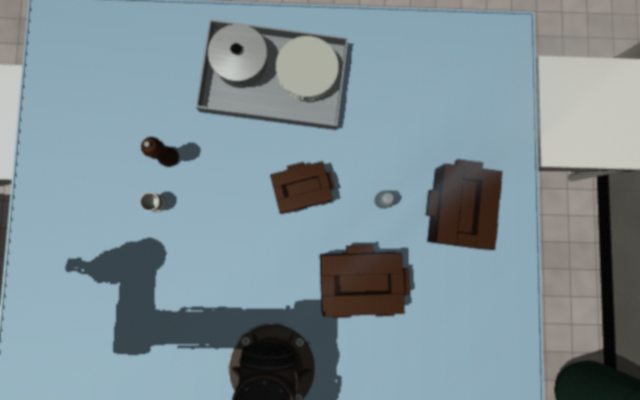

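View pics/side0.png

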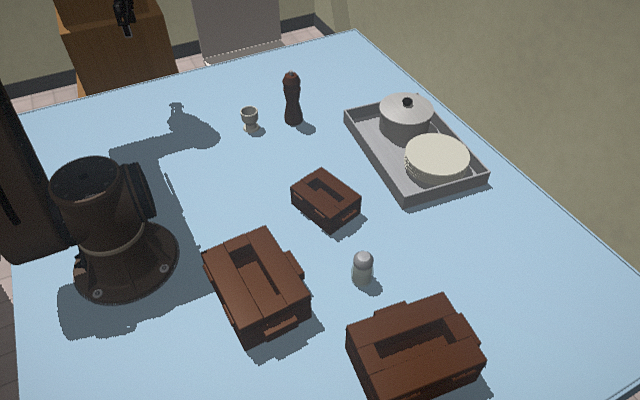

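The top view shows the smallest box near (302,188), with its front clip at (295,165) facing the tray and its side clip at (334,183). The tray's near wall runs from (198,110) to (338,128). The salt shaker is at (387,199), the egg cup at (151,202) and the mill at (160,150). Next I'll measure these.

```bash
cat > h.py <<'E'
from cell import r
import cv2,numpy as np
def ray(n,uv,z):
    c=r.get_calibration(n);V=c["view"];R,t=V[:3,:3],V[:3,3];o=-R.T@t
    uv=np.atleast_2d(uv).astype(float)
    d=np.c_[(uv[:,0]-c["cx"])/c["fx"],-(uv[:,1]-c["cy"])/c["fy"],-np.ones(len(uv))]@R
    return o+d*((z-o[2])/d[:,2])[:,None]
def proj(n,P):
    c=r.get_calibration(n);V=c["view"];p=np.atleast_2d(P)@V[:3,:3].T+V[:3,3]
    return np.c_[c["cx"]-c["fx"]*p[:,0]/p[:,2],c["cy"]+c["fy"]*p[:,1]/p[:,2]]
E
python3 - <<'E'
from h import *
im=cv2.imread("pics/top0.png")
up=cv2.resize(im[95:225,255:415],None,fx=5,fy=4.6,interpolation=cv2.INTER_CUBIC)
up=cv2.resize(im[95:225,190:350],(800,600)[:2],interpolation=cv2.INTER_CUBIC) if 0 else cv2.resize(im[100:220,190:350],(800,600),interpolation=cv2.INTER_CUBIC)
cv2.imwrite("pics/crop0.png",np.clip(up.astype(float)*1.6,0,255).astype(np.uint8))
b,g,rr=[im[:,:,i].astype(int) for i in range(3)]
m=((rr>b+15)&(rr>g+8)).astype(np.uint8)
m[:, :250]=0;m[:150]=0;m[225:]=0;m[:,350:]=0
m=cv2.morphologyEx(m,cv2.MORPH_OPEN,np.ones((2,2)))
cs,_=cv2.findContours(m,0,1)
c=max(cs,key=cv2.contourArea);print(cv2.contourArea(c),cv2.approxPolyDP(c,2,True)[:,0].tolist())
# salt, eggcup, mill base from side/top rough
print(ray("top",[[198,110],[338,128],[210,22],[349,38]],0.048).round(3))
print(ray("top",[[387,199],[151,202]],0.09).round(3))
E
```

```text
2154.0 [[322, 164], [307, 167], [302, 164], [290, 167], [285, 173], [272, 176], [281, 212], [298, 210], [332, 199], [331, 189], [334, 186], [331, 174], [325, 172]]
[[ 0.706  0.225  0.048]
 [ 0.667 -0.167  0.048]
 [ 0.964  0.204  0.048]
 [ 0.93  -0.194  0.048]]
[[ 0.467 -0.298  0.09 ]
 [ 0.442  0.325  0.09 ]]
```

View pics/crop0.png

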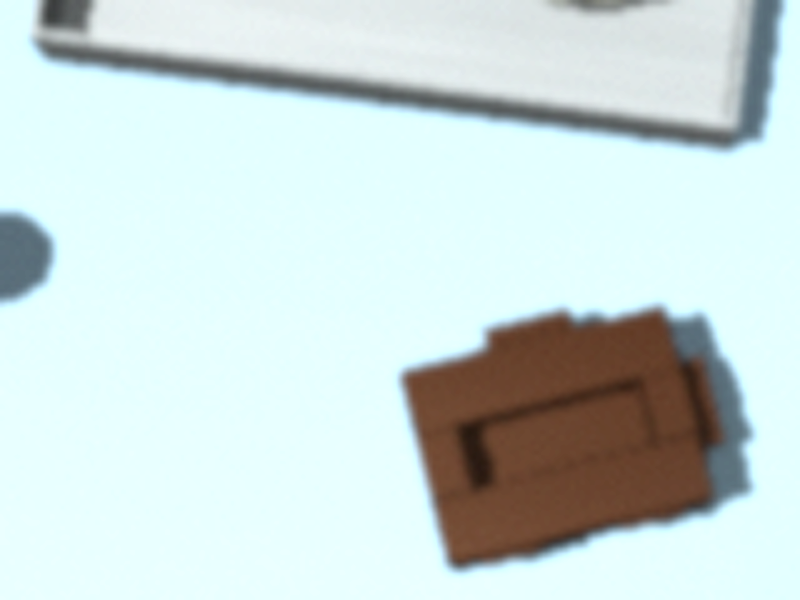

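The crop shows the lid corners at about (403,375), (660,310), (712,497) and (452,567). The well runs from (458,425) to (655,445). The dark strip from (40,50) to (735,137) is the tray's outer face.

Run:
```python
from h import *
f=lambda L:np.array(L)/5.+[190,100]-0.4
P=ray("top",f([[403,375],[660,310],[712,497],[452,567]]),.066)
print(P.round(4),P.mean(0).round(4))
e=np.roll(P,-1,0)-P;print(np.linalg.norm(e,axis=1).round(4)); 
print(np.degrees([np.arctan2(e[0,0],-e[0,1]),np.arctan2(e[2,0],-e[2,1]),np.arctan2(-e[1,1]*-1,-e[1,0]),np.arctan2(e[3,1],e[3,0])]).round(2))
W=ray("top",f([[458,425],[640,382],[655,445],[478,490]]),.066);print(W.mean(0).round(4),W.round(3))
print("clips",ray("top",f([[487,330],[568,311]]),.046).round(4),ray("top",f([[702,360],[720,440]]),.046).round(4))
for z,L in((.048,[[38,42],[735,130]]),(0,[[45,55],[733,146]])):
    T=ray("top",f(L),z);d=T[1]-T[0];print(z,T.round(4),np.degrees(np.arctan2(d[0],-d[1])),np.linalg.norm(d))
side=cv2.imread("pics/side0.png")
s=ray("side",[[363,279],[249,133],[293,124]],0);print("base",s.round(3))
print(ray("side",[[363,284],[250,133],[293,125]],0).round(3))
```

```text
[[ 0.5274  0.0166  0.066 ]
 [ 0.5672 -0.1226  0.066 ]
 [ 0.4652 -0.1532  0.066 ]
 [ 0.4235 -0.0134  0.066 ]] [ 0.4958 -0.0681  0.066 ]
[0.1447 0.1064 0.1458 0.1081]
[  15.96 -163.4   -16.7    16.09]
[ 0.4966 -0.0686  0.066 ] [[ 0.501 -0.014  0.066]
 [ 0.527 -0.113  0.066]
 [ 0.493 -0.122  0.066]
 [ 0.466 -0.026  0.066]]
clips [[ 0.5567 -0.0275  0.046 ]
 [ 0.5687 -0.0722  0.046 ]] [[ 0.5432 -0.1473  0.046 ]
 [ 0.4988 -0.1582  0.046 ]]
0.048 [[ 0.712   0.228   0.048 ]
 [ 0.6736 -0.163   0.048 ]] -5.6004247653860055 0.3928764826052701
0 [[ 0.7187  0.2361  0.    ]
 [ 0.6768 -0.1655  0.    ]] -5.9502159214790735 0.40378729216832837
base [[ 0.473 -0.301  0.   ]
 [ 0.43   0.32   0.   ]
 [ 0.57   0.299  0.   ]]
[[ 0.467 -0.313  0.   ]
 [ 0.433  0.319  0.   ]
 [ 0.567  0.294  0.   ]]
```

```bash
cat > plan.py <<'E'
from h import *
import sys
def plan(tx,ty,tz,yawdeg,nmax=99,step=.04):
    s=r.get_state();p=np.array(s["eef_pos"]);w,a,b,c=s["ee_rot"]
    psi=2*np.arctan2(b,a)  # tool x yaw
    tgt=np.array([tx,ty,tz]);D=tgt-p
    dy=(np.radians(yawdeg)-psi+np.pi)%(2*np.pi)-np.pi
    n=max(int(np.ceil(max(np.linalg.norm(D)/step,abs(dy)/.12))),1)
    print("t",s["t"],"p",p.round(4),"yaw",np.degrees(psi).round(2),"q6",s["q"][5].round(2),"F",np.round(s["contact_force"],1),"n",n)
    for i in range(min(n,nmax)):
        d=D/n;x=[np.cos(psi),np.sin(psi)];v=[d[0]*x[0]+d[1]*x[1],d[0]*x[1]-d[1]*x[0],-d[2]]
        print(np.round(np.array(v)/.04,3).tolist(),round(-dy/n/.5,3));psi+=dy/n
if __name__=="__main__": plan(*map(float,sys.argv[1:5]),step=float((sys.argv+[.04])[5]))
E
python3 plan.py 0.4965 -0.0685 0.16 16.2 0.036
```

```text
t 0.1 p [0.2095 0.6412 0.2304] yaw -18.1 q6 -0.29 F [-0.1  0.7 -0.2] n 22
[0.561, 0.665, 0.08] -0.054
[0.542, 0.68, 0.08] -0.054
[0.524, 0.695, 0.08] -0.054
[0.504, 0.709, 0.08] -0.054
[0.485, 0.722, 0.08] -0.054
[0.465, 0.735, 0.08] -0.054
[0.445, 0.747, 0.08] -0.054
[0.424, 0.759, 0.08] -0.054
[0.404, 0.771, 0.08] -0.054
[0.383, 0.781, 0.08] -0.054
[0.361, 0.791, 0.08] -0.054
[0.339, 0.801, 0.08] -0.054
[0.318, 0.81, 0.08] -0.054
[0.295, 0.818, 0.08] -0.054
[0.273, 0.826, 0.08] -0.054
[0.25, 0.833, 0.08] -0.054
[0.228, 0.84, 0.08] -0.054
[0.205, 0.845, 0.08] -0.054
[0.182, 0.851, 0.08] -0.054
[0.158, 0.855, 0.08] -0.054
[0.135, 0.859, 0.08] -0.054
[0.112, 0.863, 0.08] -0.054
```

>>> servo_tool:
  rows: [0.56,0.665,0,0,0,-0.054,-0.65,0.54,0.68,0,0,0,-0.054,-0.65,0.525,0.695,0,0,0,-0.054,-0.65,0.505,0.71,0,0,0,-0.054,-0.65,0.485,0.72,0,0,0,-0.054,-0.65]

```text
t: 0.52
eef_pos: [0.2751, 0.4785, 0.2308]
ee_rot: [0.0, 0.996, -0.09, -0.0]
contact_force: [0.5, 0.4, 0.9]
grip_width: 0.0701
gripper_force: 0.0
```

>>> servo_tool:
  rows: [0.465,0.735,0,0,0,-0.054,-0.65,0.445,0.747,0,0,0,-0.054,-0.65,0.425,0.76,0,0,0,-0.054,-0.65,0.405,0.77,0,0,0,-0.054,-0.65,0.385,0.78,0,0,0,-0.054,-0.65]

```text
t: 0.93
eef_pos: [0.3401, 0.3172, 0.2312]
ee_rot: [0.0, 1.0, -0.022, -0.0]
contact_force: [1.1, 0.0, -0.1]
grip_width: 0.0708
gripper_force: 0.0
```

```bash
python3 plan.py 0.4965 -0.0685 0.16 16.2 0.037
```

```text
t 0.9333 p [0.3401 0.3172 0.2312] yaw -2.53 q6 0.35 F [ 1.1  0.  -0.1] n 12
[0.361, 0.788, 0.148] -0.054
[0.339, 0.798, 0.148] -0.054
[0.318, 0.807, 0.148] -0.054
[0.295, 0.815, 0.148] -0.054
[0.273, 0.823, 0.148] -0.054
[0.251, 0.83, 0.148] -0.054
[0.228, 0.837, 0.148] -0.054
[0.205, 0.843, 0.148] -0.054
[0.182, 0.848, 0.148] -0.054
[0.159, 0.852, 0.148] -0.054
[0.136, 0.856, 0.148] -0.054
[0.112, 0.86, 0.148] -0.054
```

>>> servo_tool:
  rows: [0.36,0.79,0.15,0,0,-0.054,-0.65,0.34,0.8,0.15,0,0,-0.054,-0.65,0.32,0.807,0.15,0,0,-0.054,-0.65,0.295,0.815,0.15,0,0,-0.054,-0.65,0.275,0.823,0.15,0,0,-0.054,-0.65]

```text
t: 1.35
eef_pos: [0.405, 0.1563, 0.2011]
ee_rot: [-0.0, 0.999, 0.045, 0.0]
contact_force: [0.9, 0.3, -0.8]
grip_width: 0.0706
gripper_force: 0.0
```

>>> servo_tool:
  rows: [0.25,0.83,0.15,0,0,-0.054,-0.65,0.228,0.837,0.15,0,0,-0.054,-0.65,0.205,0.843,0.15,0,0,-0.054,-0.65,0.182,0.848,0.15,0,0,-0.054,-0.65,0.16,0.852,0.15,0,0,-0.054,-0.65]

```text
t: 1.77
eef_pos: [0.4697, -0.0047, 0.171]
ee_rot: [-0.0, 0.994, 0.113, 0.0]
contact_force: [0.2, 0.4, -0.4]
grip_width: 0.0704
gripper_force: 0.0
```

```bash
python3 plan.py 0.4965 -0.0685 0.16 16.2 0.037
python3 - <<'E'
from h import *
cv2.imwrite("pics/w1.png",r.snapshot("wrist")[:,:,::-1])
E
```

```text
t 1.7667 p [ 0.4697 -0.0047  0.171 ] yaw 12.93 q6 1.39 F [ 0.2  0.4 -0.4] n 2
[0.147, 0.853, 0.138] -0.057
[0.123, 0.856, 0.138] -0.057
```

View pics/w1.png

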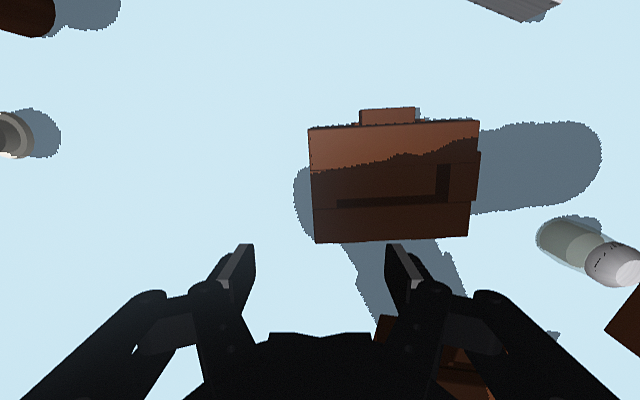

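The wrist view shows the lid corners at (308,128), (479,121), (469,237) and (315,243). I'll use these to cross-check the box pose.

```bash
cat >> h.py <<'E'
def wray(uv,z):
    from scipy.spatial.transform import Rotation as Ro
    s=r.get_state();c=r.get_calibration("wrist");w,a,b,d=s["ee_rot"]
    T=np.eye(4);T[:3,:3]=Ro.from_quat([a,b,d,w]).as_matrix();T[:3,3]=s["eef_pos"];M=T@c["mount"]
    uv=np.atleast_2d(uv).astype(float)
    q=np.c_[(uv[:,0]-c["cx"])/c["fx"],-(uv[:,1]-c["cy"])/c["fy"],-np.ones(len(uv))]@M[:3,:3].T
    o=M[:3,3];return o+q*((z-o[2])/q[:,2])[:,None]
E
python3 - <<'E'
from h import *
P=wray([[308,128],[479,121],[469,237],[315,243]],.066);print(P.round(4),P.mean(0).round(4))
e=np.roll(P,-1,0)-P;print(np.linalg.norm(e,axis=1).round(4),np.degrees([np.arctan2(e[0,0],-e[0,1]),np.arctan2(-e[2,0],e[2,1])]).round(2))
E
```

```text
[[ 0.5311  0.0165  0.066 ]
 [ 0.5695 -0.1246  0.066 ]
 [ 0.4663 -0.1569  0.066 ]
 [ 0.4268 -0.0131  0.066 ]] [ 0.4984 -0.0695  0.066 ]
[0.1462 0.1081 0.1491 0.1084] [15.21 15.36]
```

>>> servo_tool:
  rows: [0.15,0.86,0.14,0,0,-0.048,-0.65,0.13,0.86,0.14,0,0,-0.048,-0.65,0,0,0.6,0,0,0,-0.65,0,0,0.6,0,0,0,-0.65,0,0,0.6,0,0,0,-0.65]

```text
t: 2.23
eef_pos: [0.4965, -0.0681, 0.0871]
ee_rot: [-0.0, 0.991, 0.135, 0.0]
contact_force: [0.8, -1.0, -0.2]
grip_width: 0.0708
gripper_force: 0.0
```

```bash
python3 plan.py 0.4975 -0.069 0.037 15.7 0.02
python3 - <<'E'
from h import *
cv2.imwrite("pics/w2.png",r.snapshot("wrist")[:,:,::-1])
E
```

```text
t 2.2333 p [ 0.4965 -0.0681  0.0871] yaw 15.47 q6 1.58 F [ 0.8 -1.  -0.2] n 3
[0.006, 0.01, 0.417] -0.003
[0.006, 0.01, 0.417] -0.003
[0.006, 0.01, 0.417] -0.003
```

View pics/w2.png

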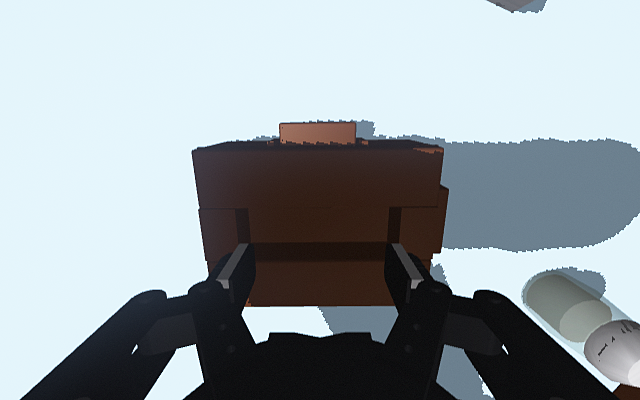

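The wrist view shows the fingertips (about 245 and 397 across) lined up with the well mouth (236 to 401). I'll narrow the opening a little and go in.

>>> servo_tool:
  rows: [0.01,0.01,0,0,0,0,-0.5,0,0,0.3,0,0,0,-0.5,0,0,0.35,0,0,0,-0.5,0,0,0.35,0,0,0,-0.5,0,0,0.2,0,0,0,-0.5]

```text
t: 2.7
eef_pos: [0.4977, -0.0671, 0.0406]
ee_rot: [0.0, 0.991, 0.136, 0.0]
contact_force: [1.0, 0.7, -0.9]
grip_width: 0.0642
gripper_force: 0.0
```

```bash
python3 plan.py 0.4975 -0.069 0.037 15.7 0.02
python3 - <<'E'
from h import *
cv2.imwrite("pics/w3.png",r.snapshot("wrist")[:,:,::-1])
E
```

```text
t 2.7 p [ 0.4977 -0.0671  0.0406] yaw 15.64 q6 1.59 F [ 1.   0.7 -0.9] n 1
[-0.016, 0.045, 0.089] -0.002
```

View pics/w3.png

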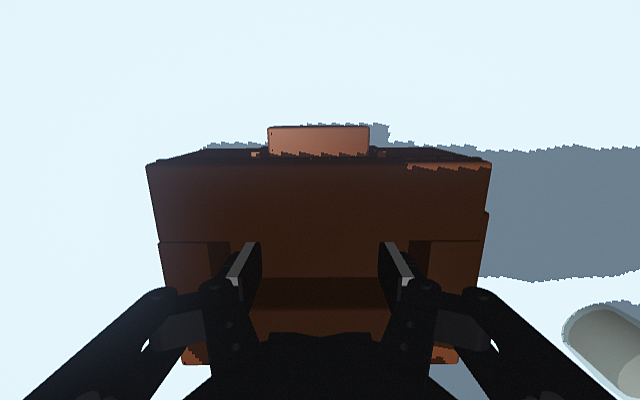

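The fingers are inside the well with no contact. I'll go a little deeper, spread them, then drag and turn the box.

>>> servo_tool:
  rows: [0,0,0.08,0,0,0,-0.5,0,0,0.07,0,0,0,-0.6,0,0,0,0,0,0,-0.7,0,0,0,0,0,0,-0.7,0,0,0,0,0,0,-0.7]

```text
t: 3.17
eef_pos: [0.4975, -0.0674, 0.0347]
ee_rot: [-0.0, 0.991, 0.136, 0.0]
contact_force: [-0.7, 0.5, -0.2]
grip_width: 0.0726
gripper_force: 0.0
```

```bash
python3 plan.py 0.602 0.0415 0.0345 -5.8 0.0156
```

```text
t 3.1667 p [ 0.4975 -0.0674  0.0347] yaw 15.6 q6 1.59 F [-0.7  0.5 -0.2] n 10
[0.325, -0.192, 0.0] 0.075
[0.317, -0.204, 0.0] 0.075
[0.31, -0.216, 0.0] 0.075
[0.301, -0.227, 0.0] 0.075
[0.293, -0.238, 0.0] 0.075
[0.284, -0.249, 0.0] 0.075
[0.274, -0.259, 0.0] 0.075
[0.264, -0.269, 0.0] 0.075
[0.254, -0.279, 0.0] 0.075
[0.243, -0.288, 0.0] 0.075
```

>>> servo_tool:
  rows: [0.325,-0.19,0,0,0,0.075,-0.7,0.317,-0.205,0,0,0,0.075,-0.7,0.31,-0.215,0,0,0,0.075,-0.7,0.3,-0.227,0,0,0,0.075,-0.7,0.293,-0.238,0,0,0,0.075,-0.7]

```text
t: 3.58
eef_pos: [0.5486, -0.0134, 0.0343]
ee_rot: [0.0, 0.999, 0.041, -0.001]
contact_force: [-2.4, -3.2, 3.5]
grip_width: 0.0728
gripper_force: 2.5
```

>>> servo_tool:
  rows: [0.285,-0.25,0,0,0,0.075,-0.7,0.275,-0.26,0,0,0,0.075,-0.7,0.265,-0.27,0,0,0,0.075,-0.7,0.255,-0.28,0,0,0,0.075,-0.7,0.243,-0.288,0,0,0,0.075,-0.7]

```text
t: 4.0
eef_pos: [0.6012, 0.0411, 0.0343]
ee_rot: [0.001, 0.999, -0.052, -0.001]
contact_force: [-3.3, -3.8, 2.7]
grip_width: 0.0726
gripper_force: 2.6
```

```bash
python3 plan.py 0.612 0.0405 0.0345 -5.8 0.004
python3 - <<'E'
from h import *
im=r.snapshot("top");cv2.imwrite("pics/t4.png",im[:,:,::-1])
cv2.imwrite("pics/t4c.png",cv2.resize(im[80:200,190:350,::-1],(800,600),interpolation=cv2.INTER_CUBIC))
E
```

```text
t 4.0 p [0.6012 0.0411 0.0343] yaw -6.01 q6 1.07 F [-3.3 -3.8  2.7] n 3
[0.09, -0.005, -0.001] -0.002
[0.09, -0.004, -0.001] -0.002
[0.09, -0.004, -0.001] -0.002
```

View pics/t4c.png

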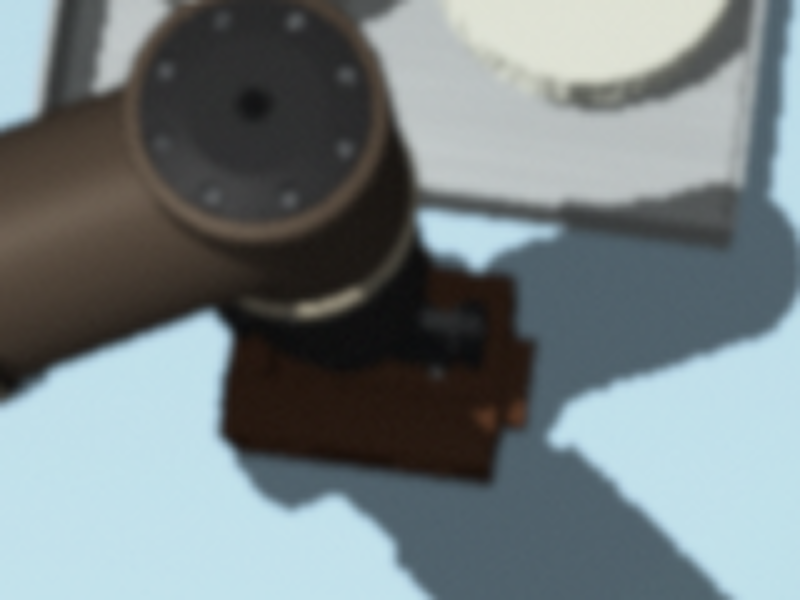

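The box is square to the tray (its right edge runs (513,275) to (490,470)) and has a gap of roughly 30 mm. Pushing now.

>>> servo_tool:
  rows: [0.12,0,0,0,0,0,-0.7,0.12,0,0,0,0,0,-0.7,0.12,0,0,0,0,0,-0.7,0.12,0,0,0,0,0,-0.7,0.1,0,0,0,0,0,-0.7]

```text
t: 4.47
eef_pos: [0.625, 0.0384, 0.0341]
ee_rot: [0.0, 0.999, -0.051, -0.0]
contact_force: [-3.8, 0.8, 2.5]
grip_width: 0.0722
gripper_force: 2.0
```

>>> servo_tool:
  rows: [0.04,0,0,0,0,0,-0.7,0.04,0,0,0,0,0,-0.7,0.04,0,0,0,0,0,-0.7,0.04,0,0,0,0,0,-0.7,0.04,0,0,0,0,0,-0.7]

```text
t: 4.88
eef_pos: [0.6325, 0.0381, 0.034]
ee_rot: [0.0, 0.999, -0.051, -0.0]
contact_force: [-12.7, 3.1, 9.0]
grip_width: 0.0726
gripper_force: 6.3
```

>>> servo_tool:
  rows: [0.04,0,0,0,0,0,-0.7,0.04,0,0,0,0,0,-0.7,0.04,0,0,0,0,0,-0.7,0.04,0,0,0,0,0,-0.7,0.03,0,0,0,0,0,-0.7]

```text
t: 5.3
eef_pos: [0.638, 0.0375, 0.034]
ee_rot: [0.0, 0.999, -0.051, -0.002]
contact_force: [-13.5, 3.5, 8.2]
grip_width: 0.0725
gripper_force: 6.8
```

>>> servo_tool:
  rows: [0.03,0,0,0,0,0,-0.7,0.03,0,0,0,0,0,-0.7,0.03,0,0,0,0,0,-0.7,0.03,0,0,0,0,0,-0.7,0,0,0,0,0,0,-0.7]

```text
t: 5.72
eef_pos: [0.6428, 0.037, 0.034]
ee_rot: [0.0, 0.999, -0.051, -0.002]
contact_force: [-12.9, 3.9, 8.7]
grip_width: 0.0726
gripper_force: 6.5
```

>>> servo_tool:
  rows: [0.02,0,0,0,0,0,-0.7,0.02,0,0,0,0,0,-0.7,0.02,0,0,0,0,0,-0.7,0,0,0,0,0,0,-0.7,0,0,0,0,0,0,-0.7]

```text
t: 6.13
eef_pos: [0.6428, 0.0369, 0.0339]
ee_rot: [0.0, 0.999, -0.052, -0.004]
contact_force: [-21.8, 5.6, 13.9]
grip_width: 0.0725
gripper_force: 11.1
```

Force rose from 13 to 22 N with no further travel, so the front clip is at its stop. Backing off now, then turning the box.

>>> servo_tool:
  rows: [-0.2,0,0,0,0,0,-0.7,-0.4,0,0,0,0,0,-0.7,-0.5,0,0,0,0,0,-0.7,-0.5,0,0,0,0,0,-0.7,-0.5,0,0,0,0,0,-0.7]

```text
t: 6.55
eef_pos: [0.5658, 0.0461, 0.0348]
ee_rot: [-0.001, 0.999, -0.051, 0.002]
contact_force: [3.1, -0.3, -0.5]
grip_width: 0.0728
gripper_force: 1.4
```

```bash
python3 plan.py 0.553 0.0 0.0345 84.3 0.0156
```

```text
t 6.55 p [0.5658 0.0461 0.0348] yaw -5.85 q6 1.04 F [ 3.1 -0.3 -0.5] n 14
[-0.014, 0.084, 0.001] -0.225
[-0.024, 0.082, 0.001] -0.225
[-0.033, 0.079, 0.001] -0.225
[-0.041, 0.075, 0.001] -0.225
[-0.05, 0.07, 0.001] -0.225
[-0.057, 0.064, 0.001] -0.225
[-0.064, 0.057, 0.001] -0.225
[-0.07, 0.049, 0.001] -0.225
[-0.075, 0.041, 0.001] -0.225
[-0.079, 0.032, 0.001] -0.225
[-0.082, 0.023, 0.001] -0.225
[-0.084, 0.014, 0.001] -0.225
[-0.085, 0.005, 0.001] -0.225
[-0.085, -0.005, 0.001] -0.225
```

>>> servo_tool:
  rows: [-0.1,0.08,0,0,0,-0.21,-0.7,-0.1,0.08,0,0,0,-0.21,-0.7,-0.05,0.08,0,0,0,-0.21,-0.7,-0.04,0.075,0,0,0,-0.21,-0.7,-0.05,0.07,0,0,0,-0.21,-0.7]

```text
t: 6.97
eef_pos: [0.5541, 0.0302, 0.035]
ee_rot: [-0.0, 0.977, 0.212, 0.002]
contact_force: [1.2, 1.1, 2.2]
grip_width: 0.0727
gripper_force: 2.2
```

>>> servo_tool:
  rows: [-0.057,0.064,0,0,0,-0.21,-0.7,-0.064,0.057,0,0,0,-0.21,-0.7,-0.07,0.05,0,0,0,-0.21,-0.7,-0.075,0.04,0,0,0,-0.21,-0.7,-0.08,0.03,0,0,0,-0.21,-0.7]

```text
t: 7.38
eef_pos: [0.5488, 0.0139, 0.035]
ee_rot: [0.0, 0.889, 0.459, 0.002]
contact_force: [0.3, 1.2, 1.1]
grip_width: 0.0725
gripper_force: 2.4
```

```bash
python3 plan.py 0.553 0.0 0.0345 84.3 0.0156
```

```text
t 7.3833 p [0.5488 0.0139 0.035 ] yaw 54.59 q6 2.14 F [0.3 1.2 1.1] n 5
[-0.044, 0.058, 0.002] -0.207
[-0.05, 0.053, 0.002] -0.207
[-0.055, 0.047, 0.002] -0.207
[-0.06, 0.041, 0.002] -0.207
[-0.064, 0.035, 0.002] -0.207
```

>>> servo_tool:
  rows: [-0.045,0.06,0,0,0,-0.207,-0.7,-0.05,0.05,0,0,0,-0.207,-0.7,-0.055,0.045,0,0,0,-0.207,-0.7,-0.06,0.04,0,0,0,-0.207,-0.7,-0.06,0.035,0,0,0,-0.207,-0.7]

```text
t: 7.8
eef_pos: [0.5524, -0.0, 0.0349]
ee_rot: [0.001, 0.742, 0.671, 0.002]
contact_force: [-0.8, 1.9, 2.1]
grip_width: 0.0724
gripper_force: 2.7
```

>>> servo_tool:
  rows: [0.2,0,0,0,0,0,-0.7,0.2,0,0,0,0,0,-0.7,0.25,0,0,0,0,0,-0.7,0.25,0,0,0,0,0,-0.7,0.2,0,0,0,0,0,-0.7]

```text
t: 8.22
eef_pos: [0.5556, 0.0443, 0.0343]
ee_rot: [0.0, 0.744, 0.668, 0.0]
contact_force: [0.2, -4.9, 4.5]
grip_width: 0.0724
gripper_force: 2.4
```

```bash
python3 plan.py 0.56 0.04 0.0345 84.3 0.0156
python3 - <<'E'
from h import *
im=r.snapshot("top");cv2.imwrite("pics/t5c.png",cv2.resize(im[80:200,190:350,::-1],(800,600),interpolation=cv2.INTER_CUBIC))
E
```

```text
t 8.2167 p [0.5556 0.0443 0.0343] yaw 83.89 q6 2.6 F [ 0.2 -4.9  4.5] n 1
[-0.096, 0.121, -0.006] -0.014
```

View pics/t5c.png

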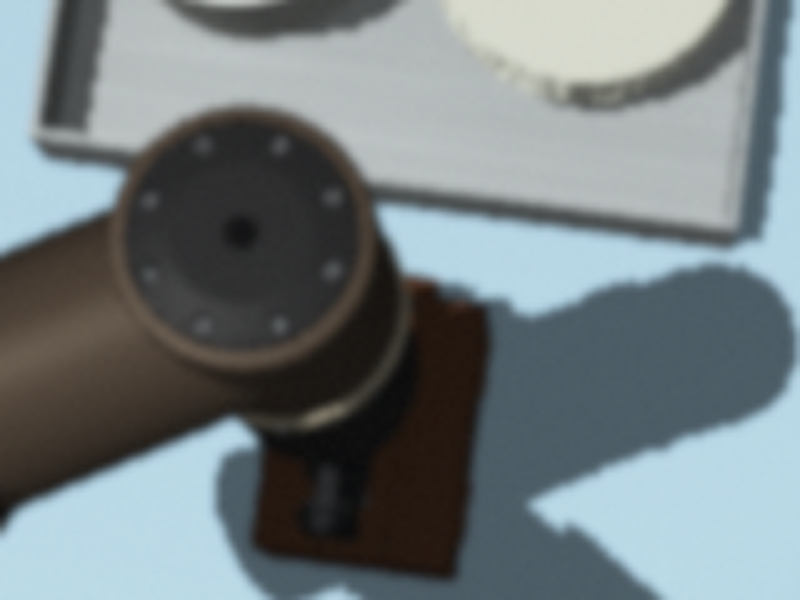

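The box's side clip now faces the tray, with its edges parallel to the wall (right edge (488,310) to (455,575)). The tray hasn't moved. Pushing along tool +y.

>>> servo_tool:
  rows: [0,0.2,0,0,0,-0.01,-0.7,0,0.2,0,0,0,0,-0.7,0,0.2,0,0,0,0,-0.7,0,0.15,0,0,0,0,-0.7,0,0.1,0,0,0,0,-0.7]

```text
t: 8.68
eef_pos: [0.5899, 0.0394, 0.0338]
ee_rot: [-0.0, 0.742, 0.67, -0.0]
contact_force: [-3.9, 0.6, 2.3]
grip_width: 0.0728
gripper_force: 2.1
```

>>> servo_tool:
  rows: [0,0.08,0,0,0,0,-0.7,0,0.08,0,0,0,0,-0.7,0,0.06,0,0,0,0,-0.7,0,0.05,0,0,0,0,-0.7,0,0.05,0,0,0,0,-0.7]

```text
t: 9.1
eef_pos: [0.6018, 0.0383, 0.0339]
ee_rot: [-0.0, 0.742, 0.67, -0.0]
contact_force: [-2.0, -0.5, -2.0]
grip_width: 0.0724
gripper_force: 1.1
```

>>> servo_tool:
  rows: [0,0.04,0,0,0,0,-0.7,0,0.04,0,0,0,0,-0.7,0,0.04,0,0,0,0,-0.7,0,0.04,0,0,0,0,-0.7,0,0.04,0,0,0,0,-0.7]

```text
t: 9.52
eef_pos: [0.6076, 0.0372, 0.034]
ee_rot: [-0.001, 0.742, 0.67, -0.002]
contact_force: [-11.4, 0.4, 7.5]
grip_width: 0.0727
gripper_force: 6.1
```

>>> servo_tool:
  rows: [0,0.03,0,0,0,0,-0.7,0,0.03,0,0,0,0,-0.7,0,0.03,0,0,0,0,-0.7,0,0.03,0,0,0,0,-0.7,0,0,0,0,0,0,-0.7]

```text
t: 9.93
eef_pos: [0.6123, 0.0365, 0.0341]
ee_rot: [-0.001, 0.742, 0.67, -0.002]
contact_force: [-10.6, 0.1, 7.0]
grip_width: 0.0727
gripper_force: 5.6
```

>>> servo_tool:
  rows: [0,0.03,0,0,0,0,-0.7,0,0.03,0,0,0,0,-0.7,0,0.02,0,0,0,0,-0.7,0,0.02,0,0,0,0,-0.7,0,0,0,0,0,0,-0.7]

```text
t: 10.35
eef_pos: [0.616, 0.0361, 0.0342]
ee_rot: [-0.001, 0.742, 0.67, -0.002]
contact_force: [-12.4, 0.9, 7.1]
grip_width: 0.0725
gripper_force: 6.1
```

>>> servo_tool:
  rows: [0,0.02,0,0,0,0,-0.7,0,0.02,0,0,0,0,-0.7,0,0,0,0,0,0,-0.7,0,0,0,0,0,0,-0.7,0,0,0,0,0,0,-0.7]

```text
t: 10.77
eef_pos: [0.6175, 0.036, 0.034]
ee_rot: [-0.001, 0.742, 0.67, -0.002]
contact_force: [-11.2, 1.4, 5.9]
grip_width: 0.0724
gripper_force: 5.9
```

>>> servo_tool:
  rows: [0,0.02,0,0,0,0,-0.7,0,0.02,0,0,0,0,-0.7,0,0.02,0,0,0,0,-0.7,0,0,0,0,0,0,-0.7,0,0,0,0,0,0,-0.7]

```text
t: 11.18
eef_pos: [0.6177, 0.0359, 0.0342]
ee_rot: [-0.002, 0.742, 0.67, -0.003]
contact_force: [-21.8, 4.8, 14.3]
grip_width: 0.0726
gripper_force: 11.2
```

Same signature: 22 N with no travel, so the side clip is home. I'll unload, narrow the fingers and lift out.

>>> servo_tool:
  rows: [0,-0.06,0,0,0,0,-0.7,-0.1,-0.05,0,0,0,0,-0.7,-0.06,-0.02,0,0,0,0,-0.55,0,0,-0.05,0,0,0,-0.5,0,0,-0.1,0,0,0,-0.5]

```text
t: 11.6
eef_pos: [0.6173, 0.0304, 0.0403]
ee_rot: [0.0, 0.742, 0.67, 0.0]
contact_force: [-0.7, -1.2, 0.6]
grip_width: 0.0639
gripper_force: 0.0
```

>>> servo_tool:
  rows: [0,0,-0.3,0,0,0,-0.5,0,0,-0.5,0,0,0,-0.5,0,0,-0.8,0,0,0,-0.5,0,0,-0.9,0,0,0,-0.5,0,0,-0.9,0,0,0,-0.5]

```text
t: 12.02
eef_pos: [0.6168, 0.0303, 0.1787]
ee_rot: [0.0, 0.742, 0.671, 0.0]
contact_force: [1.6, 0.4, 0.7]
grip_width: 0.0637
gripper_force: 0.0
```

>>> servo_tool:
  rows: [0,-0.9,-0.4,0,0,0,-0.5,0,-0.9,-0.4,0,0,0,-0.5,0,-0.9,0,0,0,0,-0.5,0,-0.9,0,0,0,0,-0.5,0,-0.9,0,0,0,0,-0.5]

```text
t: 12.43
eef_pos: [0.4367, 0.0486, 0.2094]
ee_rot: [0.0, 0.742, 0.67, 0.001]
contact_force: [-0.1, 1.8, 1.1]
grip_width: 0.0638
gripper_force: 0.0
```

Run:
```python
from h import *
im=r.snapshot("top")[:,:,::-1];im2=r.snapshot("side")[:,:,::-1]
a=cv2.resize(im[60:240,130:410],(800,514))
b=cv2.resize(im2[80:320,240:500],(554,512))
cv2.imwrite("pics/end_t.png",cv2.resize(np.hstack([a[:512],b]),(800,302)))
```

```text
(no output)
```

View pics/end_t.png

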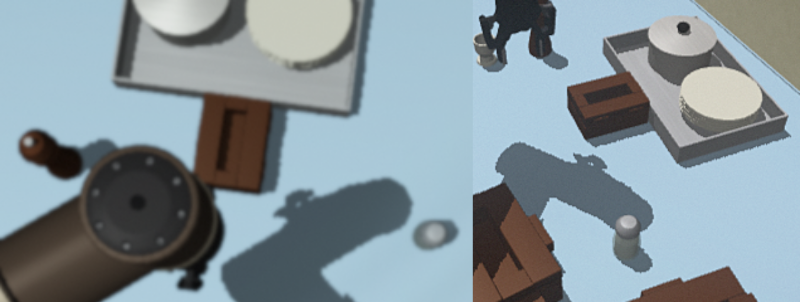

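The final view shows the box flat against the tray wall. The front clip on its left face is nearly flush, and the tray and bystanders are in place. Handing in.

```bash
python3 -c "
from cell import r
print(r.hand_in())"
```

```text
the job is handed in; nothing more can be done
None
```

I pushed both clips against the tray wall until they hit their stops and handed the job in at about 12.5 s of the 69 s. The box was standing flat against the tray, with the tray and bystanders apparently undisturbed in the last pictures; the hand-in returned no verdict.

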